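# Wind the board test press down with its loose crank

### The arm

A 6-joint arm with a two-finger parallel gripper is mounted at the origin on the work surface; the furniture and walls round the work are solid. World frame = base frame: x ahead of the robot, y to its left, z up, the work surface at z = 0. Lengths are in m, angles in rad, forces in N, time in s.
With the tool pointing down it reaches from about 0.35 to 0.85 m from the base axis. Payload 8.1 kg.
Tool frame: the origin (TCP) lies midway between the tips of the shut fingers; the grasp point (between the pads) lies 19 mm behind it; z points along the fingers, y is the line along which they close (so a half turn about z gives the same grasp; the last joint's range is limited). The gripper opens to 85 mm and grips with 20 to 120 N. Pads are 22 mm wide; open, the fingers measure 114 mm over their backs; the gripper's body (76 mm by 85 mm) begins 54 mm behind the grasp point. The pads swing forward as they close: fully open they stand 13 mm farther back than shut.
Start: joints at [1.133, 0.13, 1.488, -0, 1.523, -0.085], TCP at [0.207, 0.563, 0.231] pointing down, gripper open.
Joint ranges: [-2.96, 2.96], [-0.89, 2.26], [0.02, 2.5], [-1.34, 4.48], [0, 2.73], [-2.66, 2.66]. Speed limits (rad/s): [2.39, 2.39, 2.79, 3.14, 3.14, 3.14].

### API

Orientations are given as a unit quaternion [w, x, y, z].
In Python, from bench import manip, cams gives the robot as it stands.
- The arm moves only by the tool move_arm, never from a script. Its argument "increments" is a list of rows, each a list of 3 entries, a list of its own where there are three numbers: the shift along the tool's x, y, z in units of 800 mm (1.0 is 800 mm), then the turn about the tool's z in units of pi/4 rad (1.0 is pi/4 rad), then the closure, from 0 (fully open) to 1 (shut). In form: [[[dx, dy, dz], turn, claw], ...]. A call has 1 to 20 rows; each row is the pose to reach, as a shift and turn from the pose commanded when the call began, along the tool's axes at that moment; what a row does not reach only later rows make up. A row lasts 1/8 s, in which the tool goes at most 62.5 mm and 10.7 degrees, less where a joint would pass 70% of its speed; a pose out of reach is approached as far as the arm can. A call with a number of a shift or a turn outside -1 to 1 is refused whole. A call with a gripper value outside its range is refused whole. The fingers move at their own pace and stop on an object; "grip_force" is the grip in N (left out, the last holds). Time passes only in rows, so rows that repeat a pose let the fingers close. It gives the time, the measured TCP pose, the force, the opening and the grip force at its end, in the units of the state.
- manip.read_state(): the state, without advancing time (a new reading comes with each control period).
- cams.camera(name): name is "scene" or "side" or "wrist"; returns a dict with "img" (480x640x3 uint8, red, green, blue), "camera_matrix" (3x3 intrinsics, pixels), "rvec" (rotation vector, rad) and "tvec" (3), from world to camera coordinates, as OpenCV has them. Camera axes: x right, y down, z forward; pixel columns grow to the right and rows downward; lengths in m; the calibration is good to about 2 mm. A picture is of the moment at which its call begins. There is no depth.
- manip.hand_in(): hands the job in; it is judged then, once.
The state is a dict: "time_s": time; "qpos": joint angles; "qd": joint speeds; "joint_efforts": joint torques, N m; "tool_pos": TCP position; "tcp_rot": TCP orientation; "wrist_force": force on the tool from outside, world axes, zero at the start; "ft_torque": the same for the moment, N m; "width": finger opening in m; "grasp_force": force on a finger pad.
Only numpy, scipy, OpenCV 4.12 (cv2) and the standard library are available. Lean on these libraries where they do the work, as an engineer would, in place of code of your own. Each camera call takes 0.05 s, during which the arm holds its last target. There are 200 camera calls.

### The job

Pick up the loose crank, fit its square socket onto the square end of the test press's spindle until it is fully home, and wind it clockwise round full circles by its revolving grip until the pusher's feet press the circuit board firmly into the nest: you will feel the crank grow clearly stiffer, and about an eighth of a turn after the feet touch is right. Do not crush or shift the board, leave the other things on the bench alone, and let go of the crank, leaving it on the spindle.

Things in the scene. Friction and masses are not known exactly. Their poses are not given: they have to be found in the camera images.
- crank_hub (a point): Hub of the loose steel crank (0.29 kg, balanced), which stands on the bench socket down: an upright block 24 x 24 mm, 44 mm high; this point is its centre, 22 mm above its underside. z up, x along the arm to the grip. Arm and counterweight (26 mm thick, 33 mm out) leave it along +x and -x, so hold the hub across its two y sides, some 30 mm above its underside.
- crank_socket (a point): Middle of the hub's underside, the mouth of its square socket: 14 mm wide (2 mm wider than the shaft), 24 mm deep, sides parallel to the hub's. Same axes as crank_hub.
- grip_centre (a point): Centre of the crank's black grip, an upright round sleeve, 20 mm thick, revolving freely on its pin 50 mm from the hub's axis (its own rotation means nothing). It spans 39 to 85 mm above the hub's underside, this point is at 62 mm; held at 64 mm, fingertips clear the hub's top. Held lightly it slips out while winding: grip it with about 45 N.
- spindle_top (a point): Top centre of the press's upright steel spindle. Its square end, 12 x 12 mm, sides square to local x and y, takes the crank any of four ways round, with about 10 degrees of play either way; the top 5 mm taper to 7 mm. The spindle turns in place: clockwise from above drives the pusher down 30 mm a turn.
- shaft_foot (a point): Foot of that square, 24 mm below spindle_top: top of the round collar on which the hub's underside rests when the crank is home. The spindle turns stiffly and evenly (0.5 N m, 10 N at the grip; 5 to 7 N remain on the tool after a slow stop) and stays where it is left, also under load.
- press: The test press, bolted to the bench. Origin on the bench under the spindle; local x along the board's long side. Base 84 x 100 mm; two posts 40 mm either side along y carry a bridge (40 x 100 mm, top 162 mm up). Between them hang the crosshead and the black pusher, whose four steel feet start 57 to 70 mm above the board (1.9 turns or more), differently each time.
- nest: Black nest plate on the press's base, same origin and axes; the board rests on it 20 mm above the bench. Once the feet touch the board, the pusher's springs yield 1 mm for each 15 N: 60 N is right (4 mm, 0.8 rad of crank, some 6 N more at the grip than when running free), 25 to 95 N is accepted, over 130 N crushes the board.
- board: Green circuit board, 69 x 51 mm, 5 mm high under the feet, lying loose in the nest; origin in the middle of its underside.
- screw_dish: Round metal dish with screws, 69 mm wide, 18 mm high; a bystander. Origin in the middle of its underside.
- wick_spool: Small yellow spool, 46 mm wide, 12 mm high, lying flat; a bystander. Origin in the middle of its underside.
- alcohol_bottle: White dispenser bottle with black cap, 64 mm wide, 120 mm high; a bystander. Origin in the middle of its underside.

How it is judged:
By the outcome, as a careful person would: the job done as asked, in the order asked, and still so for the second after the job is handed in, with the robot touching nothing.
It also fails if it takes over 72 s, if anything falls off the work surface, if the arm or the gripper's body presses on something with over 40 N, if the wrist force passes 120 N, or if a joint passes its speed limit or range.

## Working session

There is one attempt and no reset: what is moved stays moved. The work goes in short steps, Python scripts to look and compute and a tool call to move; the robot and the scene stay as the last step left them, time stands still between calls to the robot, and variables do not carry over. Pictures are saved under pics/ and viewed, at most 13 in all, crops included, and the job is handed in when it is done.

Besides the shell and the picture viewer there is one more tool, called after "Emit:" as a command line: name --argument value ..., lists and objects as JSON in quotes. move_arm: Moves the arm, as the interface text tells. Shifts and turns lie within -1 to 1; 1 stands for 800 mm of shift or pi/4 rad of turn. Its arguments: {"type":"object","properties":{"increments":{"type":"array"},"grip_force":{"type":"number"}},"required":["increments"]}

```bash
ls; mkdir -p pics; cat > h.py <<'E'
import numpy as np, cv2
from bench import manip, cams
def shot(n,f=None):
    c=cams.camera(n)
    if f: cv2.imwrite('pics/'+f,c['img'][:,:,::-1])
    return c
def P(c,pts):
    return cv2.projectPoints(np.float64(pts).reshape(-1,3),c['rvec'],c['tvec'],c['camera_matrix'],None)[0].reshape(-1,2)
def ray(c,uv):
    R=cv2.Rodrigues(np.float64(c['rvec']))[0]; K=c['camera_matrix']
    d=R.T@np.linalg.inv(K)@np.array([uv[0],uv[1],1.]); o=-R.T@np.float64(c['tvec']).ravel()
    return o,d/np.linalg.norm(d)
def onz(c,uv,z):
    o,d=ray(c,uv); return o+d*(z-o[2])/d[2]
def tri(c1,u1,c2,u2):
    o,d=ray(c1,u1);p,e=ray(c2,u2)
    s=np.linalg.lstsq(np.c_[d,-e],p-o,rcond=None)[0]
    a=o+d*s[0];b=p+e*s[1]; return (a+b)/2,np.linalg.norm(a-b)
E
python3 - <<'E'
from h import *
import pickle
d={}
for n in('scene','side','wrist'):
    d[n]=shot(n,n+'0.png'); o,_=ray(d[n],(320,240)); print(n,o.round(3),_.round(2),d[n]['camera_matrix'][0,0])
pickle.dump(d,open('d0.pkl','wb'))
print(manip.read_state())
E
```

```text
pics
scene [-0.269  0.528  0.496] [ 0.77 -0.49 -0.4 ] 465.3171962847407
side [ 0.057 -0.468  0.635] [ 0.42  0.68 -0.6 ] 482.0014292039228
wrist [0.145 0.585 0.372] [ 0.23 -0.09 -0.97] 342.2203574484534
{'time_s': 0.15, 'qpos': array([ 1.13259545e+00,  1.31022485e-01,  1.48903950e+00,  2.42548051e-06,
        1.52302708e+00, -8.53902276e-02]), 'qd': array([-0.00038009, -0.00258288, -0.00131532, -0.00052603, -0.00040396,
        0.00020725]), 'joint_efforts': array([ 6.93388902e-04, -5.70056891e+01, -5.01160669e+01, -1.38730784e-04,
        9.53755458e-03, -7.05065395e-05]), 'tool_pos': array([0.20710797, 0.56265466, 0.23045894]), 'tcp_rot': array([-1.94817481e-04,  1.75491833e-01,  9.84480602e-01, -7.22399675e-04]), 'wrist_force': array([ 0.24061577,  0.26996393, -0.28911218]), 'ft_torque': array([ 0.00434684, -0.00799329,  0.02651334]), 'grasp_force': 0.0, 'width': 0.0854088632073059}
```

View pics/scene0.png

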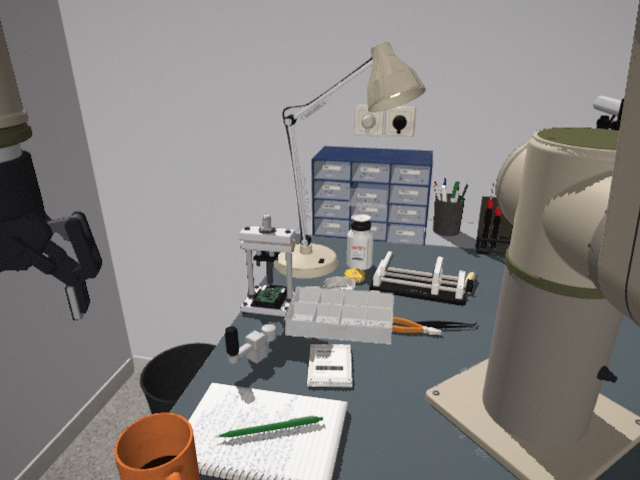

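View pics/side0.png

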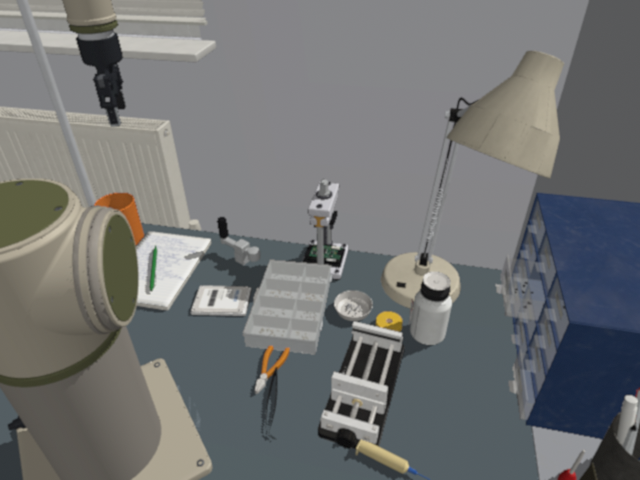

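Scene: press with the spindle at about (266,220), crank hub at about (257,345), grip at about (232,342). Side: spindle about (325,186), hub about (245,253), grip about (223,228). I'll make enlarged crops of the crank and press from both views.

```bash
python3 - <<'E'
from h import *
import pickle
d=pickle.load(open('d0.pkl','rb'))
def crop(n,x,y,w,h): return cv2.resize(d[n]['img'][y:y+h,x:x+w,::-1],(400,300),interpolation=cv2.INTER_CUBIC)
a=np.vstack([np.hstack([crop('scene',215,315,80,60),crop('side',205,205,80,60)]),np.hstack([crop('scene',210,210,120,90)[:, :],crop('side',285,175,80,60)])])
cv2.imwrite('pics/crop0.png',a)
S,T=d['scene'],d['side']
for nm,u,v in(('griptop',(231,328),(221,219)),('hub',(257,345),(245,253)),('spin',(266,216),(325,182))):
    print(nm,tri(S,u,T,v))
E
```

```text
griptop (array([0.31344923, 0.32232483, 0.08357155]), np.float64(0.0016913482051547691))
hub (array([0.33592174, 0.27230621, 0.01840578]), np.float64(0.0005109399408880794))
spin (array([0.47170622, 0.17837537, 0.18850411]), np.float64(0.0004850113503680209))
```

View pics/crop0.png

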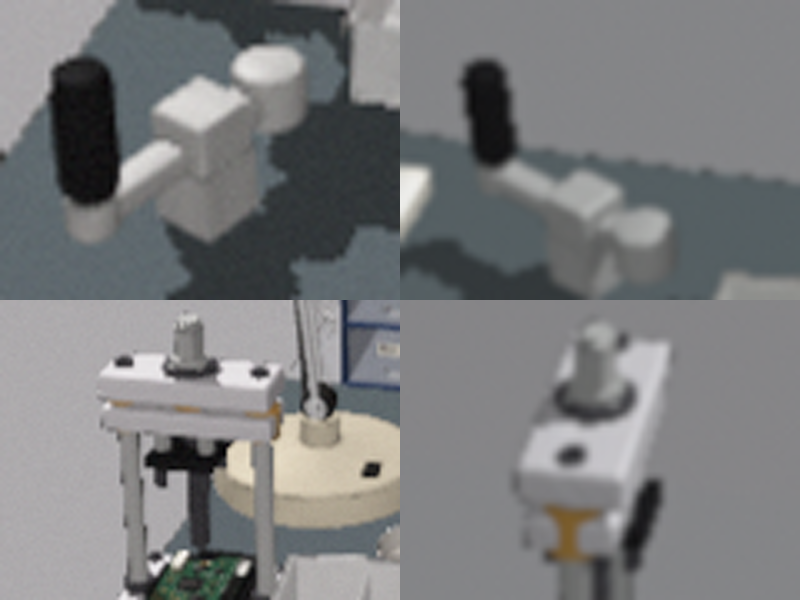

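```bash
cat >> h.py <<'E'
from scipy.spatial.transform import Rotation as Ro
def Rt(s=None):
    s=s or manip.read_state(); q=s['tcp_rot']; return Ro.from_quat([q[1],q[2],q[3],q[0]]).as_matrix(),s['tool_pos']
def go(target,yaw=None):
    "shift in units (tool axes) to TCP target; yaw (deg, world, of tool x) -> turn units"
    R,p=Rt(); s=R.T@(np.array(target)-p)/0.8
    y0=np.degrees(np.arctan2(R[1,0],R[0,0])); t=0
    if yaw is not None: t=-((yaw-y0+180)%360-180)/45
    print('shift',s.round(4),'turn',round(t,4),'yaw0',y0.round(2)); return s,t
E
python3 - <<'E'
from h import *
import pickle
d=pickle.load(open('d0.pkl','rb'));S,T=d['scene'],d['side']
for nm,u,v in(('griptop',(231.4,328),(221.6,218.2)),('hubtop',(255.6,336),(241.4,243.4)),('spin',(266.1,214.8),(325,180.5)),('lampbase',(305,258),(422,280)),('lamptop',(381,48),(545,60)),('lamplow',(395,105),(505,160)),('pole',(290,115),(458,108))):
    print(nm,tri(S,u,T,v))
go((.337,.277,.20),115)
E
```

```text
griptop (array([0.31425173, 0.32200884, 0.08411096]), np.float64(0.0006211484213215758))
hubtop (array([0.33176456, 0.27595968, 0.04152145]), np.float64(0.001461583005749502))
spin (array([0.47155283, 0.17830482, 0.19129138]), np.float64(0.00031067137845830614))
lampbase (array([0.59526995, 0.02283246, 0.00834958]), np.float64(0.0045368196157968745))
lamptop (array([ 0.55110602, -0.14289587,  0.4712968 ]), np.float64(0.001049709858676228))
lamplow (array([ 0.50973082, -0.15261456,  0.36280262]), np.float64(0.006484708717997993))
pole (array([0.62875817, 0.03518464, 0.34066917]), np.float64(0.0012976869952607362))
shift [-0.2757 -0.2789  0.0385] turn 0.9952 yaw0 159.79
```

Emit:
move_arm --increments '[[[-0.04,-0.04,0],0.15,0],[[-0.08,-0.08,0.01],0.3,0],[[-0.12,-0.12,0.015],0.45,0],[[-0.16,-0.16,0.02],0.6,0],[[-0.2,-0.2,0.025],0.75,0],[[-0.24,-0.24,0.03],0.9,0],[[-0.2757,-0.2789,0.0385],1,0],[[-0.2757,-0.2789,0.0385],1,0],[[-0.2757,-0.2789,0.0385],1,0]]'

```text
time_s: 1.27
tool_pos: [0.3371, 0.2776, 0.2005]
tcp_rot: [-0.0, 0.539, 0.842, 0.0]
wrist_force: [-0.5, -0.1, -0.9]
width: 0.085
grasp_force: 0.0
```

```bash
python3 - <<'E'
from h import *
import pickle
c=shot('wrist','w1.png'); pickle.dump((c,Rt()),open('d1.pkl','wb')); print(Rt())
E
```

```text
(array([[-4.19990753e-01,  9.07528382e-01, -5.96610564e-05],
       [ 9.07528284e-01,  4.19990736e-01,  4.42173328e-04],
       [ 4.26341936e-04,  1.31564613e-04, -9.99999900e-01]]), array([0.33699614, 0.27802901, 0.20061257]))
```

View pics/w1.png

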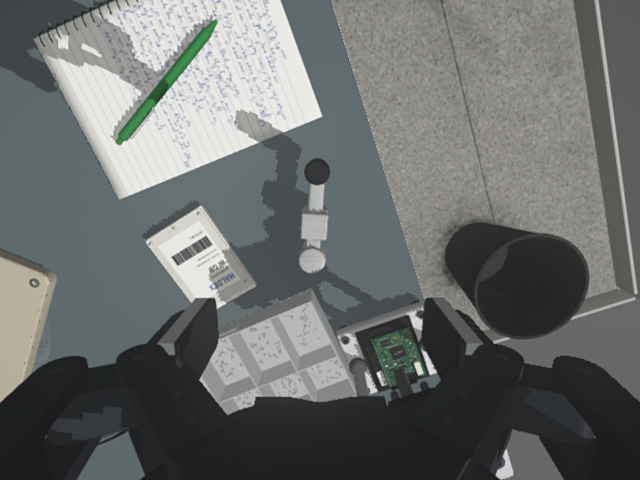

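The wrist view shows the grip at (317,172), hub top at (314,222) and counterweight at (313,260). I'll measure these more precisely.

```bash
python3 - <<'E'
from h import *
import pickle
c,(R,p)=pickle.load(open('d1.pkl','rb')); im=c['img']
g=im.min(2)
m=((g>140)).astype(np.uint8); m[:185]=0;m[:,:280]=0;m[:,345:]=0;m[280:]=0
# hub rows wide
for y in range(196,276,3):
    xs=np.where(m[y])[0]; print(y,xs.min() if len(xs) else 0,xs.max() if len(xs) else 0, end=' | ')
k=(im.max(2)<60).astype(np.uint8); k[:150]=0;k[195:]=0;k[:,:295]=0;k[:,340:]=0
n,l,s,ce=cv2.connectedComponentsWithStats(k);i=1+s[1:,4].argmax();gu=ce[i];print('\ngrip',gu,s[i])
print('grip xy',onz(c,gu,.085))
cv2.imwrite('pics/w1c.png',cv2.resize(im[150:285,270:360,::-1],None,fx=4.4,fy=4.4,interpolation=cv2.INTER_CUBIC))
print(P(c,[[.314,.322,.085],[.332,.276,.044],[.332,.276,0]]))
E
```

```text
196 310 323 | 199 310 322 | 202 310 322 | 205 309 322 | 208 309 322 | 211 327 327 | 214 303 311 | 217 302 327 | 220 302 327 | 223 302 327 | 226 302 326 | 229 302 326 | 232 302 326 | 235 302 326 | 238 302 326 | 241 307 320 | 244 307 319 | 247 317 319 | 250 306 318 | 253 303 322 | 256 301 324 | 259 299 325 | 262 300 324 | 265 300 324 | 268 302 321 | 271 306 314 | 274 0 0 | 
grip [316.63580247 171.27366255] [305 159  25  25 486]
grip xy [0.31311343 0.32392445 0.085     ]
[[316.64154908 174.20334808]
 [313.91474987 227.55104679]
 [314.63475575 218.24489861]]
```

View pics/w1c.png

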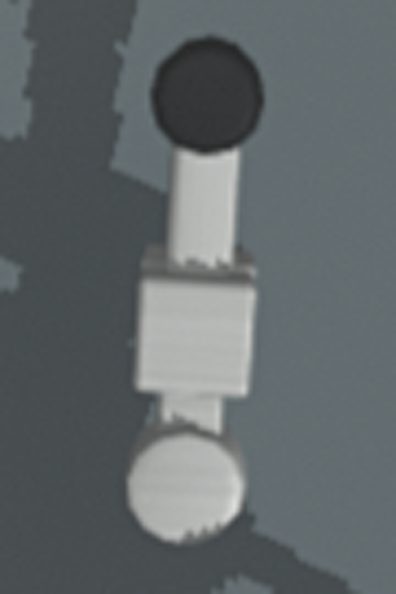

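Enlarged crop: the hub top's corners are at (141,277), (256,284), (250,394) and (136,389). The counterweight is at (186,488).

```bash
python3 - <<'E'
from h import *
import pickle
c,(R,p)=pickle.load(open('d1.pkl','rb'))
q=np.array([(141,277),(256,284),(250,394),(136,389)])/4.4+[270,150]-.4
W=np.array([onz(c,u,.044) for u in q]);print(W.round(4)); h=W.mean(0);print('hub',h,[np.linalg.norm(W[i]-W[i-1]).round(4) for i in range(4)])
g=onz(c,(316.7,171.3),.085)
ang=lambda v:np.degrees(np.arctan2(v[1],v[0])).round(2)
print('side dirs',ang(W[0]-W[3]),ang(W[1]-W[2]),ang(W[0]-W[1])-90 ,ang(W[3]-W[2])-90,'grip',ang(g-h),np.linalg.norm((g-h)[:2]))
go((h[0],h[1],.13),ang(g-h))
go((h[0],h[1],.012),ang(g-h))
E
```

```text
[[0.3166 0.2838 0.044 ]
 [0.3381 0.2921 0.044 ]
 [0.3467 0.271  0.044 ]
 [0.325  0.2622 0.044 ]]
hub [0.33158886 0.27727731 0.044     ] [np.float64(0.0232), np.float64(0.0231), np.float64(0.0228), np.float64(0.0233)]
side dirs 111.43 112.03 -248.76 -247.83 grip 111.55 0.05015632097720419
shift [ 0.0019 -0.0065  0.0883] turn 0.073 yaw0 114.83
shift [ 0.0019 -0.0066  0.2358] turn 0.073 yaw0 114.83
```

Emit:
move_arm --increments '[[[0.0019,-0.0066,0.05],0.073,0],[[0.0019,-0.0066,0.1],0.073,0],[[0.0019,-0.0066,0.15],0.073,0],[[0.0019,-0.0066,0.19],0.073,0],[[0.0019,-0.0066,0.22],0.073,0],[[0.0019,-0.0066,0.2358],0.073,0],[[0.0019,-0.0066,0.2358],0.073,0],[[0.0019,-0.0066,0.2358],0.073,0.5],[[0.0019,-0.0066,0.2358],0.073,1],[[0.0019,-0.0066,0.2358],0.073,1],[[0.0019,-0.0066,0.2358],0.073,1],[[0.0019,-0.0066,0.2358],0.073,1],[[0.0019,-0.0066,0.2358],0.073,1]]' --grip_force 60

```text
time_s: 2.95
tool_pos: [0.3323, 0.2769, 0.0125]
tcp_rot: [0.0, 0.563, 0.827, 0.001]
wrist_force: [-0.9, -0.6, 5.8]
width: 0.0232
grasp_force: 59.5
```

Emit:
move_arm --increments '[[[0,0,-0.02],0,1],[[0,0,-0.08],0,1],[[0,0,-0.15],0,1],[[0,0,-0.22],0,1],[[0,0,-0.29],0,1],[[0,0,-0.3],0,1],[[0,0,-0.3],0,1]]'

```text
time_s: 3.82
tool_pos: [0.3317, 0.2766, 0.2522]
tcp_rot: [0.0, 0.563, 0.827, 0.0]
wrist_force: [0.1, 0.4, -2.9]
width: 0.0229
grasp_force: 59.6
```

```bash
python3 - <<'E'
from h import *
go((.43,.066,.25),70)
E
```

```text
shift [-0.29    0.0178  0.0027] turn 0.9222 yaw0 111.5
```

Emit:
move_arm --increments '[[[-0.04,0.0025,0],0.13,1],[[-0.08,0.005,0],0.26,1],[[-0.12,0.0075,0],0.39,1],[[-0.16,0.01,0],0.52,1],[[-0.2,0.0125,0],0.65,1],[[-0.24,0.015,0],0.78,1],[[-0.28,0.017,0],0.9,1],[[-0.29,0.0178,0],0.9222,1],[[-0.29,0.0178,0],0.9222,1],[[-0.29,0.0178,0],0.9222,1]]'

```text
time_s: 5.08
tool_pos: [0.4294, 0.0667, 0.2511]
tcp_rot: [-0.001, 0.819, 0.574, -0.001]
wrist_force: [-0.3, 0.2, -2.2]
width: 0.0231
grasp_force: 59.5
```

```bash
python3 - <<'E'
from h import *
import pickle
c=shot('wrist','w2.png'); pickle.dump((c,Rt()),open('d2.pkl','wb')); print(P(c,[[.4716,.1783,.191]]))
E
```

```text
[[322.54135616  47.49869162]]
```

View pics/w2.png

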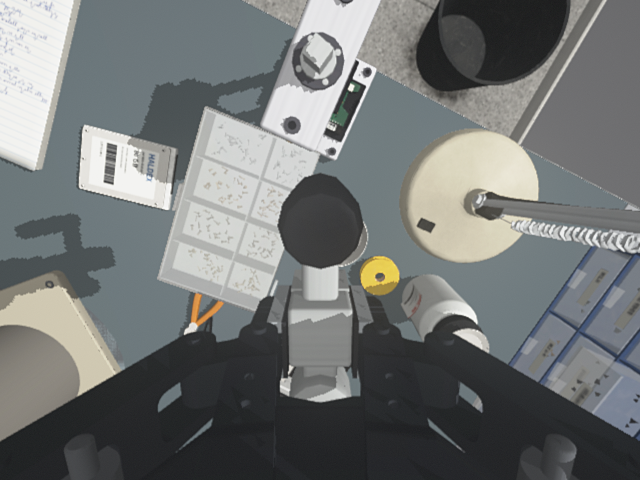

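The spindle's square end is at about (320,48), with the held crank below it, hub at about (320,325). I'll enlarge the spindle.

```bash
python3 - <<'E'
from h import *
import pickle
c,_=pickle.load(open('d2.pkl','rb'))
cv2.imwrite('pics/w2c.png',cv2.resize(c['img'][10:110,270:370,::-1],None,fx=6,fy=6,interpolation=cv2.INTER_CUBIC))
E
```

```text
(no output)
```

View pics/w2c.png

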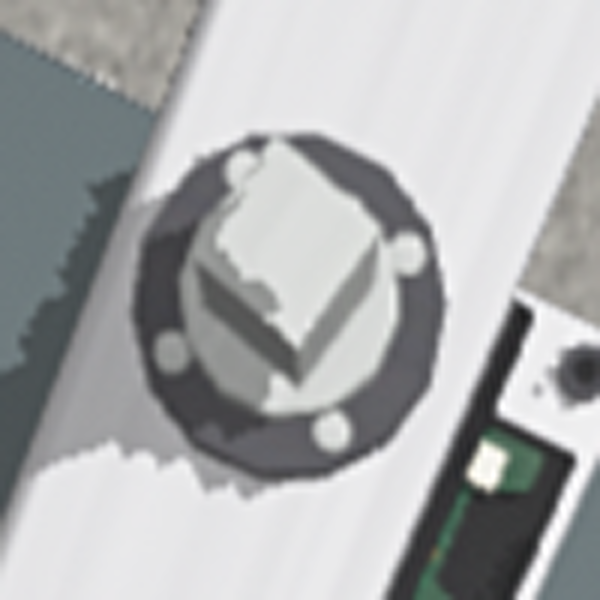

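Crop: the shoulder of the square, below the taper, has corners front (300,350), right (378,240), back (280,138) and left (195,262). The front corner meets the collar at (297,388).

```bash
python3 - <<'E'
from h import *
import pickle
c,(R,p)=pickle.load(open('d2.pkl','rb'));print(ray(c,(320,240))[0],p)
f=lambda u:np.array(u)/6+[270,10]-.4
ang=lambda v:np.degrees(np.arctan2(v[1],v[0])).round(1)
for z in(.186,.191):
    W=np.array([onz(c,f(u),z) for u in((300,350),(378,240),(280,138),(195,262))])
    print(z,W.mean(0).round(4),[(np.linalg.norm(W[i]-W[i-1]).round(4),ang(W[i]-W[i-1])%90) for i in range(4)])
print('collar centre',onz(c,f((291,305)),.167),'flange',onz(c,f((289,307)),.163),'frontfoot',onz(c,f((297,388)),.167),'front',onz(c,f((300,350)),.186))
# bridge edge direction: right edge
a,b=onz(c,f((385,600)),.162),onz(c,f((525,290)),.162)
print('edge?',ang(b-a), 'bridge left edge',ang(onz(c,f((213,0)),.162)-onz(c,f((0,540)),.162)))
d=pickle.load(open('d0.pkl','rb'))
print([tri(d['scene'],(266.1,214.8),c,f((295,230)))])
print('tool yaw',ang(R[:,0]))
# hub in hand: top corners
E
```

```text
[0.45248525 0.12909348 0.3931686 ] [0.42949504 0.06682582 0.25137408]
0.186 [0.469  0.1788 0.186 ] [(np.float64(0.012), np.float64(32.8)), (np.float64(0.0115), np.float64(32.1)), (np.float64(0.012), np.float64(27.299999999999997)), (np.float64(0.0126), np.float64(32.19999999999999))]
0.191 [0.4686 0.1776 0.191 ] [(np.float64(0.0117), np.float64(32.8)), (np.float64(0.0112), np.float64(32.1)), (np.float64(0.0118), np.float64(27.299999999999997)), (np.float64(0.0123), np.float64(32.19999999999999))]
collar centre [0.46903628 0.17854411 0.167     ] flange [0.46907606 0.17931589 0.163     ] frontfoot [0.46702756 0.17126246 0.167     ] front [0.4671476  0.17061015 0.186     ]
edge? 44.8 bridge left edge 45.2
[(array([0.46971846, 0.17882392, 0.19177155]), np.float64(0.000505759108402166))]
tool yaw 70.1
```

```bash
python3 - <<'E'
from h import *
import pickle
c,(R,p)=pickle.load(open('d2.pkl','rb')); im=c['img']
T=lambda x,y,h:p+R@np.array([x,y,0])+np.array([0,0,h-.0123])  # h above underside
print('grip top',P(c,[T(.05,0,.085)]),'grip rim x+-10',P(c,[T(.06,0,.085),T(.05,.01,.085),T(.05,-.01,.085)]))
print('hub top corners',P(c,[T(a*.012,b*.012,.044) for a,b in((1,1),(1,-1),(-1,-1),(-1,1))]))
k=(im.max(2)<75).astype(np.uint8);k[:165]=0;k[272:]=0;k[:,:268]=0;k[:,372:]=0
n,l,s,ce=cv2.connectedComponentsWithStats(k);i=1+s[1:,4].argmax();print(s[i],ce[i])
cv2.imwrite('pics/w2d.png',cv2.resize(im[160:420,260:390,::-1],None,fx=2.3,fy=2.3))
E
```

```text
grip top [[318.16453687 232.90408768]] grip rim x+-10 [[318.07356319 184.12963225]
 [366.39111482 232.88073109]
 [269.94588891 232.92744043]]
hub top corners [[353.10083502 311.05832839]
 [284.98015722 311.08224083]
 [286.76018417 370.16645563]
 [351.46787522 370.15026047]]
[ 278  173   85   95 5980] [320.25183946 221.65535117]
```

View pics/w2d.png

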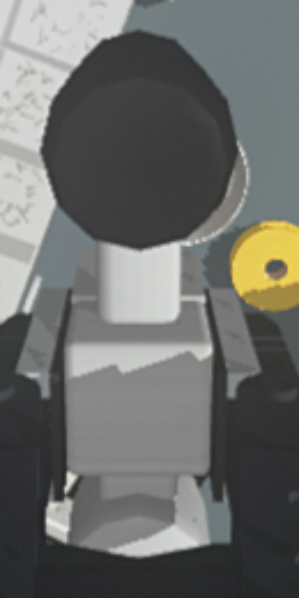

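```bash
python3 - <<'E'
from h import *
go((.4686,.1784,.25),31.7); go((.4686,.1784,.2165),31.7)
E
```

```text
shift [ 0.1478 -0.0015  0.0017] turn 0.8535 yaw0 70.11
shift [ 0.1478 -0.0014  0.0436] turn 0.8535 yaw0 70.11
```

Emit:
move_arm --increments '[[[0.03,-0.0003,0],0.15,1],[[0.06,-0.0005,0],0.3,1],[[0.09,-0.001,0],0.45,1],[[0.12,-0.0012,0],0.6,1],[[0.1478,-0.0015,0.0017],0.75,1],[[0.1478,-0.0015,0.0017],0.8535,1],[[0.1478,-0.0015,0.02],0.8535,1],[[0.1478,-0.0015,0.0436],0.8535,1],[[0.1478,-0.0015,0.0436],0.8535,1],[[0.1478,-0.0015,0.0436],0.8535,1]]'

```text
time_s: 6.38
tool_pos: [0.4692, 0.1773, 0.2167]
tcp_rot: [-0.0, 0.962, 0.272, -0.0]
wrist_force: [0.6, -0.1, -2.1]
width: 0.023
grasp_force: 59.4
```

```bash
python3 - <<'E'
from h import *
s=manip.read_state();print(s['wrist_force'],s['ft_torque'])
go((.4686,.1784,.199),31.7)
a=shot('scene')['img'][170:260,210:330,::-1]; b=shot('side')['img'][145:235,265:385,::-1]
cv2.imwrite('pics/hov.png',np.hstack([cv2.resize(i,(400,300),interpolation=cv2.INTER_CUBIC) for i in(a,b)]))
E
```

```text
[ 0.63036235 -0.05415124 -2.12688165] [ 0.01567103 -0.03377429 -0.00567896]
shift [ 0.0001 -0.0015  0.0222] turn -0.002 yaw0 31.61
```

View pics/hov.png

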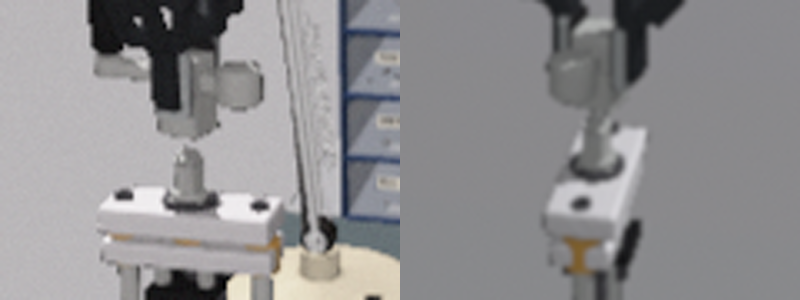

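Left (scene): hub underside centred at about x=189 over a spindle at x=187. Right (side): both at about x=597. They are aligned to within about 1 mm, so I'll descend onto the taper.

Emit:
move_arm --increments '[[[0,-0.0015,0.005],0,1],[[0,-0.0015,0.011],0,1],[[0,-0.0015,0.016],0,1],[[0,-0.0015,0.0205],0,1],[[0,-0.0015,0.0222],0,1],[[0,-0.0015,0.0222],0,1]]'

```text
time_s: 7.22
tool_pos: [0.4686, 0.1785, 0.1991]
tcp_rot: [0.0, 0.962, 0.272, -0.0]
wrist_force: [-0.1, 0.3, -2.6]
width: 0.0229
grasp_force: 59.4
```

Emit:
move_arm --increments '[[[0,0,0.0025],0,1],[[0,0,0.005],0,1],[[0,0,0.0075],0,1],[[0,0,0.01],0,1],[[0,0,0.01],0,1]]'

```text
time_s: 7.85
tool_pos: [0.4686, 0.1785, 0.1909]
tcp_rot: [0.0, 0.962, 0.272, -0.0]
wrist_force: [-0.1, 0.4, -2.2]
width: 0.023
grasp_force: 59.4
```

Going in freely.

Emit:
move_arm --increments '[[[0,0,0.0025],0,1],[[0,0,0.005],0,1],[[0,0,0.0075],0,1],[[0,0,0.01],0,1],[[0,0,0.012],0,1],[[0,0,0.012],0,1]]'

```text
time_s: 8.6
tool_pos: [0.4688, 0.1786, 0.1826]
tcp_rot: [0.0, 0.962, 0.272, 0.0]
wrist_force: [-4.4, -1.4, 4.2]
width: 0.0232
grasp_force: 60.5
```

Emit:
move_arm --increments '[[[-0.0006,-0.0003,0.0],0,1],[[-0.0006,-0.0003,0.001],0,1],[[-0.0006,-0.0003,0.002],0,1],[[-0.0006,-0.0003,0.002],0,1]]'

```text
time_s: 9.1
tool_pos: [0.4688, 0.1786, 0.1825]
tcp_rot: [0.0, 0.962, 0.272, 0.001]
wrist_force: [-7.6, -1.7, 17.0]
width: 0.0235
grasp_force: 62.2
```

Emit:
move_arm --increments '[[[0.0003,0,-0.0015],0,1],[[0.0003,0,-0.002],0,0.7],[[0.0003,0,-0.002],0,0.4],[[0.0003,0,-0.002],0,0.2],[[0.0003,0,-0.002],0,0],[[0.0003,0,-0.002],0,0],[[0.0003,0,-0.03],0,0],[[0.0003,0,-0.08],0,0],[[0.0003,0,-0.13],0,0],[[0.0003,0,-0.16],0,0],[[0.0003,0,-0.16],0,0]]'

```text
time_s: 10.48
tool_pos: [0.4695, 0.1789, 0.3105]
tcp_rot: [0.0, 0.962, 0.272, 0.002]
wrist_force: [-0.3, -0.0, -0.2]
width: 0.0851
grasp_force: 0.0
```

```bash
python3 - <<'E'
from h import *
import pickle
c=shot('wrist'); s=shot('scene');t=shot('side'); pickle.dump((c,Rt(),s,t),open('d3.pkl','wb')); print(Rt()[1])
a=s['img'][170:260,210:330,::-1]; b=t['img'][145:235,265:385,::-1]
top=np.hstack([cv2.resize(i,(400,300),interpolation=cv2.INTER_CUBIC) for i in(a,b)])
u=P(c,[[.4688,.1786,.21]])[0];print(u, P(c,[[.4688+.05*np.cos(.552),.1786+.05*np.sin(.552),.254]]))
x,y=int(u[0])-160,max(int(u[1])-150,0)
w=c['img'][y:y+225,x:x+300,::-1];print(x,y)
cv2.imwrite('pics/home.png',np.vstack([top,np.hstack([cv2.resize(w,(400,300)),np.zeros((300,400,3),np.uint8)])]))
E
```

```text
[0.46791089 0.17849344 0.30652656]
[318.70973005 246.88776737] [[318.47096102 183.25500242]]
158 96
```

View pics/home.png

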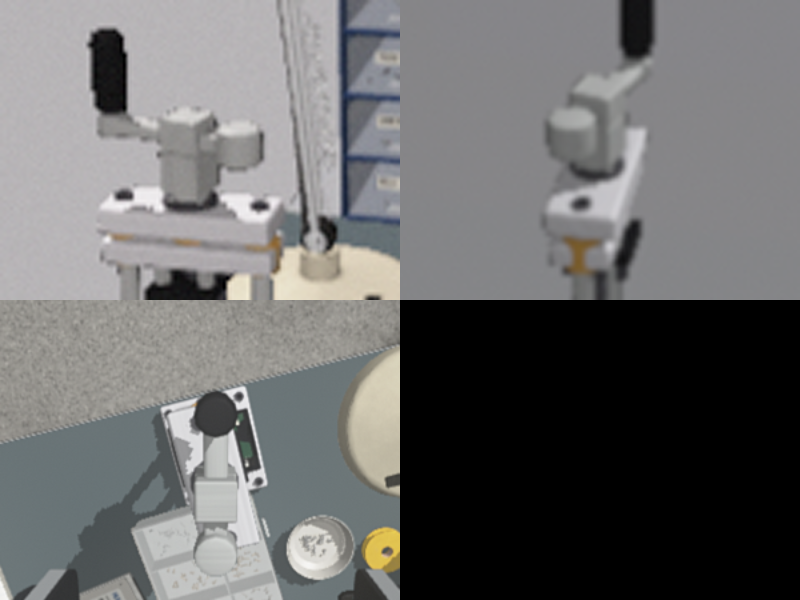

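All three views show the hub seated on the collar, with the grip at about (320,181) in the wrist view. I'll measure the grip for re-grasping.

```bash
python3 - <<'E'
from h import *
import pickle
c,(R,p),s,t=pickle.load(open('d3.pkl','rb'));
print('recorded',p,'now',Rt()[1]); im=c['img']
k=(im.max(2)<70).astype(np.uint8);k[:160]=0;k[205:]=0;k[:,:300]=0;k[:,340:]=0
n,l,st,ce=cv2.connectedComponentsWithStats(k);i=1+st[1:,4].argmax();print(st[i],ce[i])
g=onz(c,ce[i],.254);h=onz(c,(320,246),.213)
v=g-h;print('grip',g,'hub',h,np.linalg.norm(v[:2]),np.degrees(np.arctan2(v[1],v[0])))
v=g[:2]-[.4688,.1786];print(np.linalg.norm(v),np.degrees(np.arctan2(v[1],v[0])))
# heights: grip top / hub top from scene+side
f=lambda u,x,y:np.array(u)/3.333+[x,y]-.3
print(tri(s,f((108,32),210,170),t,f((597-400,80),265,145)))
print('hubtop',tri(s,f((187,113),210,170),t,f((597-400,86),265,145)))
a=np.radians(31.6);go((.4688+.05*np.cos(a),.1786+.05*np.sin(a),.30),31.6)
a=np.radians(31.6);go((.4688+.05*np.cos(a),.1786+.05*np.sin(a),.217),31.6)
E
```

```text
recorded [0.46791089 0.17849344 0.30652656] now [0.46791089 0.17849344 0.30652656]
[304 165  36  40 894] [320.63534676 182.31431767]
grip [0.51247791 0.20404042 0.254     ] hub [0.47056682 0.17858009 0.213     ] 0.049038436324959515 31.278026377624464
0.050546757438832315 30.218876579537422
(array([0.48868166, 0.20003127, 0.23266375]), np.float64(0.05679238986868156))
hubtop (array([0.46931324, 0.17838563, 0.21332232]), np.float64(0.0010078643263942203))
shift [0.0635 0.0005 0.008 ] turn -0.0001 yaw0 31.59
shift [0.0637 0.0005 0.1118] turn -0.0001 yaw0 31.59
```

```bash
python3 - <<'E'
from h import *
go((.5119,.2043,.2165),31)
E
```

```text
shift [0.0639 0.0014 0.1124] turn 0.0132 yaw0 31.59
```

Emit:
move_arm --increments '[[[0.0639,0.0014,0.0],0.0132,0],[[0.0639,0.0014,0.04],0.0132,0],[[0.0639,0.0014,0.08],0.0132,0],[[0.0639,0.0014,0.1124],0.0132,0],[[0.0639,0.0014,0.1124],0.0132,0],[[0.0639,0.0014,0.1124],0.0132,0.5],[[0.0639,0.0014,0.1124],0.0132,1],[[0.0639,0.0014,0.1124],0.0132,1],[[0.0639,0.0014,0.1124],0.0132,1],[[0.0639,0.0014,0.1124],0.0132,1],[[0.0639,0.0014,0.1124],0.0132,1]]' --grip_force 45

```text
time_s: 12.0
tool_pos: [0.513, 0.2047, 0.2189]
tcp_rot: [-0.0, 0.964, 0.267, 0.001]
wrist_force: [1.4, 1.1, 4.7]
width: 0.0188
grasp_force: 44.0
```

```bash
python3 - <<'E'
from h import *
r=.0625
for d in range(9,181,9): print('[[%.4f, %.4f, 0], 0, 1]'%(r*(np.cos(np.radians(d))-1),r*np.sin(np.radians(d))),end=', ')
s=manip.read_state(); print(s['wrist_force'],s['tool_pos'])
E
```

```text
[[-0.0008, 0.0098, 0], 0, 1], [[-0.0031, 0.0193, 0], 0, 1], [[-0.0068, 0.0284, 0], 0, 1], [[-0.0119, 0.0367, 0], 0, 1], [[-0.0183, 0.0442, 0], 0, 1], [[-0.0258, 0.0506, 0], 0, 1], [[-0.0341, 0.0557, 0], 0, 1], [[-0.0432, 0.0594, 0], 0, 1], [[-0.0527, 0.0617, 0], 0, 1], [[-0.0625, 0.0625, 0], 0, 1], [[-0.0723, 0.0617, 0], 0, 1], [[-0.0818, 0.0594, 0], 0, 1], [[-0.0909, 0.0557, 0], 0, 1], [[-0.0992, 0.0506, 0], 0, 1], [[-0.1067, 0.0442, 0], 0, 1], [[-0.1131, 0.0367, 0], 0, 1], [[-0.1182, 0.0284, 0], 0, 1], [[-0.1219, 0.0193, 0], 0, 1], [[-0.1242, 0.0098, 0], 0, 1], [[-0.1250, 0.0000, 0], 0, 1], [1.42898555 1.06601008 4.70440197] [0.51301622 0.20466888 0.21888448]
```

Emit:
move_arm --increments '[[[-0.0008,0.0098,0],0,1],[[-0.0031,0.0193,0],0,1],[[-0.0068,0.0284,0],0,1],[[-0.0119,0.0367,0],0,1],[[-0.0183,0.0442,0],0,1],[[-0.0258,0.0506,0],0,1],[[-0.0341,0.0557,0],0,1],[[-0.0432,0.0594,0],0,1],[[-0.0527,0.0617,0],0,1],[[-0.0625,0.0625,0],0,1]]'

```text
time_s: 13.25
tool_pos: [0.4965, 0.1371, 0.2188]
tcp_rot: [-0.001, 0.964, 0.268, 0.002]
wrist_force: [6.4, 9.1, 1.7]
width: 0.0184
grasp_force: 44.2
```

```bash
cat >> h.py <<'E'
def st(C=(.469,.1786)):
    s=manip.read_state(); v=s['tool_pos'][:2]-C; r=np.linalg.norm(v);u=v/r; F=s['wrist_force']
    # clockwise tangent
    t=np.array([u[1],-u[0]])
    print('t',s['time_s'],'ang',np.degrees(np.arctan2(v[1],v[0])).round(2),'r',r.round(4),'z',s['tool_pos'][2].round(4),'Ftan(resist)',(-F[:2]@t).round(2),'Frad',(F[:2]@u).round(2),'Fz',F[2].round(2),'w',s['width'].round(4))
E
python3 -c "
from h import *
st()"
```

```text
Traceback (most recent call last):
  File "h.py", line 32, in st
    print('t',s['time_s'],'ang',np.degrees(np.arctan2(v[1],v[0])).round(2),'r',r.round(4),'z',s['tool_pos'][2].round(4),'Ftan(resist)',(-F[:2]@t).round(2),'Frad',(F[:2]@u).round(2),'Fz',F[2].round(2),'w',s['width'].round(4))
                                                                                                                                                                                                            ^^^^^^^^^^^^^^^^
AttributeError: 'float' object has no attribute 'round'
```

```bash
sed -i "s/,'w',s\['width'\].round(4)//" h.py; python3 -c "
from h import *
st()"
```

```text
t 13.25 ang -56.45 r 0.0498 z 0.2188 Ftan(resist) 10.32 Frad -4.07 Fz 1.69
```

Emit:
move_arm --increments '[[[-0.0098,-0.0008,0],0,1],[[-0.0193,-0.0031,0],0,1],[[-0.0284,-0.0068,0],0,1],[[-0.0367,-0.0119,0],0,1],[[-0.0442,-0.0183,0],0,1],[[-0.0506,-0.0258,0],0,1],[[-0.0557,-0.0341,0],0,1],[[-0.0594,-0.0432,0],0,1],[[-0.0617,-0.0527,0],0,1],[[-0.0625,-0.0625,0],0,1],[[-0.0617,-0.0723,0],0,1],[[-0.0594,-0.0818,0],0,1],[[-0.0557,-0.0909,0],0,1],[[-0.0506,-0.0992,0],0,1],[[-0.0442,-0.1067,0],0,1],[[-0.0367,-0.1131,0],0,1],[[-0.0284,-0.1182,0],0,1],[[-0.0193,-0.1219,0],0,1],[[-0.0098,-0.1242,0],0,1],[[0,-0.125,0],0,1]]'

```text
time_s: 15.75
tool_pos: [0.4425, 0.2217, 0.2188]
tcp_rot: [-0.0, 0.964, 0.268, -0.002]
wrist_force: [-12.2, 0.7, 14.5]
width: 0.0187
grasp_force: 45.7
```

```bash
python3 -c "
from h import *
st()"
```

```text
t 15.75 ang 121.65 r 0.0506 z 0.2188 Ftan(resist) 10.07 Frad 6.97 Fz 14.48
```

Emit:
move_arm --increments '[[[0.0098,0.0002,-0.001],0,1],[[0.0193,0.0023,-0.001],0,1],[[0.0284,0.006,-0.001],0,1],[[0.0367,0.0111,-0.001],0,1],[[0.0442,0.0175,-0.001],0,1],[[0.0506,0.025,-0.001],0,1],[[0.0557,0.0333,-0.001],0,1],[[0.0594,0.0424,-0.001],0,1],[[0.0617,0.0519,-0.001],0,1],[[0.0625,0.0617,-0.001],0,1],[[0.0617,0.0715,-0.001],0,1],[[0.0594,0.081,-0.001],0,1],[[0.0557,0.0901,-0.001],0,1],[[0.0506,0.0984,-0.001],0,1],[[0.0442,0.1059,-0.001],0,1],[[0.0367,0.1123,-0.001],0,1],[[0.0284,0.1174,-0.001],0,1],[[0.0193,0.1211,-0.001],0,1],[[0.0098,0.1234,-0.001],0,1],[[0,0.1242,-0.001],0,1]]'

```text
time_s: 18.25
tool_pos: [0.4962, 0.1372, 0.2191]
tcp_rot: [-0.001, 0.964, 0.267, 0.002]
wrist_force: [6.9, 8.4, -0.4]
width: 0.0188
grasp_force: 44.3
```

```bash
python3 -c "
from h import *
st((.4686,.1792))"
```

```text
t 18.25 ang -56.72 r 0.0502 z 0.2191 Ftan(resist) 10.42 Frad -3.27 Fz -0.42
```

Emit:
move_arm --increments '[[[-0.0098,-0.0008,0],0,1],[[-0.0193,-0.0031,0],0,1],[[-0.0284,-0.0068,0],0,1],[[-0.0367,-0.0119,0],0,1],[[-0.0442,-0.0183,0],0,1],[[-0.0506,-0.0258,0],0,1],[[-0.0557,-0.0341,0],0,1],[[-0.0594,-0.0432,0],0,1],[[-0.0617,-0.0527,0],0,1],[[-0.0625,-0.0625,0],0,1],[[-0.0617,-0.0723,0],0,1],[[-0.0594,-0.0818,0],0,1],[[-0.0557,-0.0909,0],0,1],[[-0.0506,-0.0992,0],0,1],[[-0.0442,-0.1067,0],0,1],[[-0.0367,-0.1131,0],0,1],[[-0.0284,-0.1182,0],0,1],[[-0.0193,-0.1219,0],0,1],[[-0.0098,-0.1242,0],0,1],[[0,-0.125,0],0,1]]'

```text
time_s: 20.75
tool_pos: [0.4421, 0.2215, 0.2189]
tcp_rot: [0.0, 0.964, 0.267, -0.002]
wrist_force: [-10.4, -1.9, 9.7]
width: 0.0185
grasp_force: 45.6
```

```bash
python3 -c "
from h import *
st((.4686,.1792))"
```

```text
t 20.75 ang 122.07 r 0.0499 z 0.2189 Ftan(resist) 9.85 Frad 3.91 Fz 9.72
```

Emit:
move_arm --increments '[[[0.0098,0.0008,0],0,1],[[0.0193,0.0031,0],0,1],[[0.0284,0.0068,0],0,1],[[0.0367,0.0119,0],0,1],[[0.0442,0.0183,0],0,1]]'

```text
time_s: 21.38
tool_pos: [0.4799, 0.2288, 0.2188]
tcp_rot: [-0.001, 0.963, 0.268, -0.002]
wrist_force: [-8.8, 7.3, 6.7]
width: 0.0187
grasp_force: 45.5
```

```bash
python3 -c "
from h import *
st((.4686,.1792))"
```

```text
t 21.375 ang 77.12 r 0.0509 z 0.2188 Ftan(resist) 10.17 Frad 5.13 Fz 6.66
```

Emit:
move_arm --increments '[[[0.0064,0.0075,0],0,1],[[0.0115,0.0158,0],0,1],[[0.0152,0.0249,0],0,1],[[0.0175,0.0344,0],0,1],[[0.0183,0.0442,0],0,1]]'

```text
time_s: 22.0
tool_pos: [0.5116, 0.2067, 0.219]
tcp_rot: [-0.002, 0.963, 0.268, -0.0]
wrist_force: [-3.9, 10.1, 4.8]
width: 0.0186
grasp_force: 45.6
```

```bash
python3 -c "
from h import *
st((.4686,.1792))"
```

```text
t 22.0 ang 32.59 r 0.0511 z 0.219 Ftan(resist) 10.58 Frad 2.13 Fz 4.8
```

Emit:
move_arm --increments '[[[-0.0008,0.0098,0],0,1],[[-0.0031,0.0193,0],0,1],[[-0.0068,0.0284,0],0,1],[[-0.0119,0.0367,0],0,1],[[-0.0183,0.0442,0],0,1]]'

```text
time_s: 22.62
tool_pos: [0.5181, 0.1686, 0.2191]
tcp_rot: [-0.002, 0.963, 0.268, 0.001]
wrist_force: [2.2, 10.0, 2.3]
width: 0.0188
grasp_force: 45.4
```

```bash
python3 -c "
from h import *
st((.4686,.1792))
for n in('scene','side'): shot(n,n+'1.png')"
```

```text
t 22.625 ang -12.04 r 0.0506 z 0.2191 Ftan(resist) 10.27 Frad 0.06 Fz 2.35
```

Emit:
move_arm --increments '[[[-0.0075,0.0064,0],0,1],[[-0.0158,0.0115,0],0,1],[[-0.0249,0.0152,0],0,1]]'

```text
time_s: 23.1
tool_pos: [0.5078, 0.1476, 0.2191]
tcp_rot: [-0.001, 0.964, 0.268, 0.001]
wrist_force: [4.8, 8.8, 0.7]
width: 0.0186
grasp_force: 44.9
```

```bash
python3 -c "
from h import *
st((.4686,.1792))"
```

```text
t 23.1 ang -38.84 r 0.0504 z 0.2191 Ftan(resist) 9.92 Frad -1.77 Fz 0.73
```

Emit:
move_arm --increments '[[[-0.0095,0.0023,0],0,1],[[-0.0193,0.0031,0],0,1]]'

```text
time_s: 23.35
tool_pos: [0.4962, 0.1372, 0.2191]
tcp_rot: [-0.001, 0.964, 0.267, 0.002]
wrist_force: [7.0, 7.3, -1.7]
width: 0.0185
grasp_force: 44.6
```

```bash
python3 -c "
from h import *
st((.4686,.1792))"
```

```text
t 23.35 ang -56.71 r 0.0502 z 0.2191 Ftan(resist) 9.84 Frad -2.24 Fz -1.75
```

Emit:
move_arm --increments '[[[-0.0098,-0.0008,0],0,1],[[-0.0193,-0.0031,0],0,1],[[-0.0284,-0.0068,0],0,1]]'

```text
time_s: 23.72
tool_pos: [0.4742, 0.1295, 0.219]
tcp_rot: [-0.0, 0.964, 0.267, 0.002]
wrist_force: [9.9, 4.4, -3.2]
width: 0.0186
grasp_force: 44.3
```

```bash
python3 -c "
from h import *
st((.4686,.1792))
s=shot('scene');t=shot('side')
a=s['img'][205:325,220:320,::-1]; b=t['img'][170:290,280:380,::-1]
cv2.imwrite('pics/near.png',np.hstack([cv2.resize(i,(400,480),interpolation=cv2.INTER_CUBIC) for i in(a,b)]))"
```

```text
t 23.725 ang -83.54 r 0.05 z 0.219 Ftan(resist) 10.36 Frad -3.27 Fz -3.15
```

View pics/near.png

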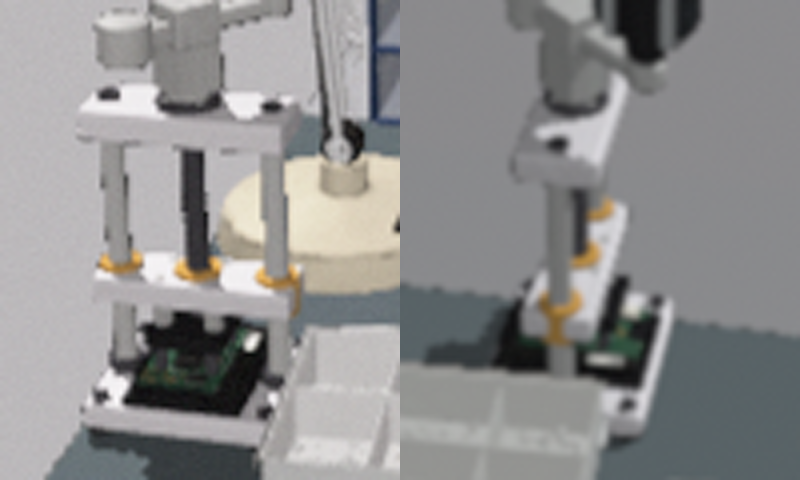

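The crosshead is low and the feet are just above the board in both views. I'll continue in small steps.

Emit:
move_arm --increments '[[[-0.0083,-0.0051,0],0,1],[[-0.0158,-0.0115,0],0,1]]'

```text
time_s: 24.08
tool_pos: [0.4589, 0.1304, 0.219]
tcp_rot: [0.0, 0.964, 0.267, 0.002]
wrist_force: [10.7, 1.5, -4.2]
width: 0.0188
grasp_force: 44.3
```

```bash
python3 -c "
from h import *
st((.4686,.1792))"
```

```text
t 24.075 ang -101.2 r 0.0498 z 0.219 Ftan(resist) 10.22 Frad -3.56 Fz -4.23
```

Emit:
move_arm --increments '[[[-0.0064,-0.0075,0],0,1],[[-0.0115,-0.0158,0],0,1]]'

```text
time_s: 24.32
tool_pos: [0.4449, 0.1357, 0.2191]
tcp_rot: [0.001, 0.964, 0.267, 0.002]
wrist_force: [13.0, -2.5, -4.0]
width: 0.0187
grasp_force: 44.5
```

```bash
python3 -c "
from h import *
st((.4686,.1792))"
```

```text
t 24.325 ang -118.6 r 0.0496 z 0.2191 Ftan(resist) 12.64 Frad -4.0 Fz -3.97
```

Contact at about -100°. The crank is now stiffer by about 2.4 N.

Emit:
move_arm --increments '[[[-0.0037,-0.0091,0],0,1],[[-0.006,-0.0186,0],0,1]]'

```text
time_s: 24.58
tool_pos: [0.4332, 0.1449, 0.2191]
tcp_rot: [0.002, 0.964, 0.266, 0.002]
wrist_force: [12.2, -8.8, -2.9]
width: 0.0185
grasp_force: 45.0
```

```bash
python3 -c "
from h import *
st((.4686,.1792))"
```

```text
t 24.575 ang -135.96 r 0.0493 z 0.2191 Ftan(resist) 14.85 Frad -2.62 Fz -2.93
```

Emit:
move_arm --increments '[[[-0.0008,-0.0098,0],0,1],[[-0.0008,-0.0098,0],0,1]]'

```text
time_s: 24.82
tool_pos: [0.4279, 0.1514, 0.2191]
tcp_rot: [0.002, 0.964, 0.267, 0.001]
wrist_force: [6.6, -8.2, 0.4]
width: 0.0185
grasp_force: 45.2
```

```bash
python3 -c "
from h import *
st((.4686,.1792))"
```

```text
t 24.825 ang -145.7 r 0.0493 z 0.2191 Ftan(resist) 10.5 Frad -0.8 Fz 0.42
```

Emit:
move_arm --increments '[[[0,0.0008,0],0,1],[[0,0.0008,0],0,0.7],[[0,0.0008,0],0,0.4],[[0,0.0008,0],0,0],[[0,0.0008,0],0,0],[[0,0.0008,0],0,0],[[0,0.0008,-0.03],0,0],[[0,0.0008,-0.08],0,0],[[0,0.0008,-0.13],0,0],[[0,0.0008,-0.17],0,0],[[0,0.0008,-0.17],0,0],[[0,0.0008,-0.17],0,0]]'

```text
time_s: 26.32
tool_pos: [0.4267, 0.1529, 0.3542]
tcp_rot: [-0.0, 0.964, 0.267, -0.0]
wrist_force: [1.0, -0.1, -0.4]
width: 0.0851
grasp_force: 0.0
```

```bash
python3 -c "
from h import *
st((.4686,.1792))
s=shot('scene');t=shot('side');c=shot('wrist')
k=(c['img'].max(2)<70).astype(np.uint8)
a=s['img'][205:325,220:320,::-1]; b=t['img'][170:290,280:380,::-1]
cv2.imwrite('pics/end.png',np.hstack([cv2.resize(i,(260,312),interpolation=cv2.INTER_CUBIC) for i in(a,b)]+[c['img'][60:372,180:420,::-1]]))
print(P(c,[[.4686,.1792,.213]]))"
```

```text
t 26.325 ang -147.96 r 0.0495 z 0.3542 Ftan(resist) 0.63 Frad -0.81 Fz -0.42
[[318.17272156 172.44110667]]
```

View pics/end.png

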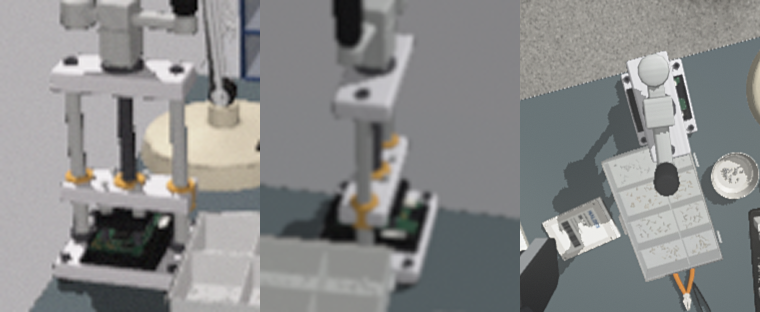

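The crank is home on the spindle and the gripper is clear. The feet are down on the board, which still lies in the nest. I'm handing it in.

```bash
python3 -c "
from h import *
print(manip.hand_in())"
```

```text
the job is handed in; nothing more can be done
None
```

The job is handed in (no verdict came back): the crank is home on the spindle and released, wound about 2.5 turns clockwise to roughly 46° past first contact, with the board still in the nest.

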